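# Stack two spotting plates on spacer sticks to dry

## Task

Stack the two white spotting plates so that air can pass between them: take the two wooden sticks from the sloping rest and lay them level and squarely across the plate on the lift stand, one wholly on each plain end band, centred so that it sticks out about equally on both sides; then set the loose plate level on the two sticks, squarely right above the lower plate, and let go. The stand's height is not known, so lower each piece gently until it touches, without dropping it or pressing hard, and leave the other things on the bench where they are.

Things in the scene. Friction and masses are not known exactly. Their poses are not given: they have to be found in the camera images.
- stand: Fixed lift stand, origin under its foot's centre. Its platform (110 x 130 mm) carries the lower white spotting plate centrally: 56 mm along x, 200 along y, 16 thick. Height not reported: the plate's top is anywhere 71 to 111 mm above the bench, find it by touch or sight. Wells within 53 mm of the centre along y; plain bands from 60 mm to the ends.
- band_a (a point): Point on the bench straight below the middle of the lower plate's plain end band on the stand's +y side (80 mm from the stand's centre). Axes as the stand's. The lower plate stands on soft rubber feet and yields straight down about 1 mm for 4 N, up to 8 mm.
- band_b (a point): The same below the plain end band on the stand's -y side.
- stick1_center (a point): First wooden spacer stick, square bar 110 x 14 x 14 mm, about 22 g; the point is its centre, x along its length. It starts in the sloping rest, its upper end towards +x of the rest. The two sticks are alike.
- stick2_center (a point): Second wooden spacer stick, the same as the first, lying 75 mm beside it in the rest.
- rest: Sloping white rest, fixed, foot 120 x 116 x 8 mm, origin under its centre. Holds the sticks at y = -37.5 and +37.5 mm, in its x-z direction, rising 20 degrees (0.349 rad) to its +x, centres 65 mm up at x = 0. Notched bars (12 mm) 40 mm either side of a stick's middle bear it, a stop touches its low end; its middle 65 mm is free at both sides and below.
- plate_center (a point): Loose white ceramic spotting plate, the same as the lower one: 56 mm along x, 200 mm along y, 16 mm thick, about 0.4 kg, plain flat underside, wells on top. The point is its centre, half-way up; z up. It starts flat on a fixed cork mat (100 x 230 x 6 mm); grip it across its 56 mm width at the middle.
- flask: Bystander to leave alone: conical glass flask, 74 mm foot, 108 mm tall; origin at its foot.
- reagent: Bystander to leave alone: amber glass bottle, 56 mm diameter, 125 mm tall; origin at its foot.
- beaker: Bystander to leave alone: glass beaker, 70 mm diameter, 85 mm tall; origin at its foot.
- jar: Bystander to leave alone: small white jar, 44 mm diameter, 50 mm tall; origin at its foot.
- clamp: Bystander to leave alone: small metal jaw clamp lying on the bench, about 125 mm long, 30 mm wide, 19 mm tall; origin at its foot.
- wash: Bystander to leave alone: white plastic bottle, 60 mm diameter, 130 mm tall; origin at its foot.
Things that resemble listed ones, but are neither listed nor needed, are in the scene too. What is shaped like the stand but blue or purple is not meant.

How it is judged:
By the outcome, as a careful person would: the job done as asked, in the order asked, and still so for the second after the job is handed in, with the robot touching nothing.
It also fails if it takes over 72 s, if anything falls off the work surface, if the arm or the gripper's body presses on something with over 40 N, if the wrist force passes 120 N, or if a joint passes its speed limit or range.

## Robot

A 7-joint arm with a two-finger parallel gripper is mounted at the origin on the work surface. World frame = base frame: x ahead of the robot, y to its left, z up, the work surface at z = 0. Lengths are in m, angles in rad, forces in N, time in s.
With the tool pointing down it reaches from about 0.425 to 0.975 m from the base axis. Payload 16.7 kg.
Tool frame: the origin (TCP) lies on the front face of the gripper's body, between the roots of the fingers; the fingertips stand 73 mm ahead of it and the grasp point (between the pads) lies 54 mm ahead of it; x points along the fingers, y is the direction in which the jaws open and shut, and the axes are right-handed (so a half turn about x gives the same grasp; the last joint's range is limited). The gripper opens to 85 mm and grips with 20 to 120 N. Pads are 22 mm wide; open, the fingers measure 114 mm over their backs; the gripper's body (76 mm by 85 mm) begins 54 mm behind the grasp point. The pads swing forward as they close: fully open they stand 13 mm farther back than shut.
Start: joints at [-1.488, 0.426, 0.074, 1.606, -0.034, 1.111, -0.067], TCP at [0.155, 0.657, 0.304] pointing down, gripper open.
Joint ranges: [-2.85, 2.85], [-0.5, 2.14], [-1.23, 1.37], [0.21, 2.46], [-1.02, 4.16], [0.16, 2.05], [-2.73, 2.73]. Speed limits (rad/s): [1.89, 1.89, 2.39, 2.39, 3.01, 3.01, 3.01].

## Interface

Orientations are given as a rotation vector (axis times angle).
In Python, from workcell import manip gives the robot as it stands.
- The arm moves only by the tool arm_command, never from a script. Its argument "targets" is text: rows parted by semicolons, each of 7 numbers parted by spaces: the shift along the tool's x, y, z scaled (see below), then the turn, a rotation vector about the tool's x, y, z scaled (see below), then the closure in counts, from 0 (fully open) to 255 (shut). In form: dx dy dz ax ay az gripper; .... A call has 1 to 20 rows; each row shifts and turns the commanded pose from where the row before left it, along the tool's axes as they then stand; what a row does not reach is not made up. The controller multiplies each number of a shift by 1 m and each number of a turn by 180 degrees. A row lasts 1/12 s, in which the tool goes at most 41.7 mm and 7.16 degrees, less where a joint would pass 70% of its speed; a pose out of reach is approached as far as the arm can. A call with a number of a shift or a turn outside -1 to 1 is refused whole. A call with a gripper value outside its range is refused whole. The fingers move at their own pace and stop on an object; the grip force is fixed at half the most. Time passes only in rows, so rows that do not move let the fingers close. It gives the time, the measured TCP pose, the force and the opening at its end, in the units of the state.
- manip.state(): the state, without advancing time (a new reading comes with each control period).
- manip.capture(name): name is "scene" or "top" or "wrist"; returns (picture, depth): 384x512x3 uint8, red, green, blue; 384x512 float32, m along the optical axis (not along the pixel's ray), 0 where there is no reading.
- manip.camera_params(name): a dict with "fx", "fy", "cx", "cy" (pixels), "R" (3x3) and "t" (3): a world point X has camera coordinates R X + t; the wrist camera has in their place "T_tool_cam" (4x4, takes a point from camera to tool coordinates, whose origin is the TCP and whose axes are the tool frame's). Camera axes: x right, y down, z forward; pixel columns grow to the right and rows downward; lengths in m; the calibration is good to about 2 mm. A picture is of the moment at which its call begins: read the wrist's pose just before it. camera_params takes no time and is no camera call.
- manip.close_job(): hands the job in, once; it reports no verdict.
Trained networks look in the newest picture that a camera, given by its name, has taken for a name from the list of things; names that differ only in an ending like _2 or _b are one class to them, and where a whole thing is asked for, a point or a joint stands for the part that bears it (a point fixed in the world has none). Each returns a list of dicts, best first, with "confidence" (0 to 1); they miss things now and then, are a little off and sometimes report something else, mostly with a low value. They report only what shows in the picture. A call takes as long as a camera call. They do not tell look-alikes from the thing itself.
- manip.regions_of(camera, query): "region" (384x512 bool, what is visible of it) and "location" ([column, row] in pixels, amid what is visible of it).
- manip.spot_point(camera, query): "location" ([column, row] in pixels: a listed point, or the origin of a listed thing).
The state is a dict: "t": time; "joints": joint angles; "dq": joint speeds; "joint_torque": joint torques, N m; "position": TCP position; "tool_rot": TCP orientation; "ft_force": force on the tool from outside, world axes, zero at the start; "wrist_torque": the same for the moment, N m; "width": finger opening in m.
Only numpy, scipy, OpenCV 4.12 (cv2) and the standard library are available. Lean on these libraries where they do the work, as an engineer would, in place of code of your own. Each camera call takes 0.05 s, during which the arm holds its last target. There are 200 camera calls.

## Working session

There is one attempt and no reset: what is moved stays moved. The work goes in short steps, Python scripts to look and compute and a tool call to move; the robot and the scene stay as the last step left them, time stands still between calls to the robot, and variables do not carry over. Pictures are saved under pics/ and viewed, about 8 in all and at most 12, crops included, and the job is handed in when it is done.

Besides the shell and the picture viewer there is one more tool, called after "Call:" as a command line: name --argument value ..., lists and objects as JSON in quotes. arm_command: Moves the arm, as the interface text tells. Shifts and turns lie within -1 to 1; 1 stands for 1 m of shift or 180 degrees of turn. Its arguments: {"type":"object","properties":{"targets":{"type":"string"}},"required":["targets"]}

```bash
ls; mkdir -p pics; cat > h.py <<'E'
import numpy as np,cv2
from workcell import manip
from scipy.spatial.transform import Rotation as Ro
np.set_printoptions(precision=4,suppress=True)
def pose():
    s=manip.state(); T=np.eye(4); T[:3,:3]=Ro.from_rotvec(s['tool_rot']).as_matrix(); T[:3,3]=s['position']; return T
def cam(name):
    p=manip.camera_params(name)
    if 'R' in p:
        R=np.array(p['R']);t=np.array(p['t']);W=np.eye(4);W[:3,:3]=R.T;W[:3,3]=-R.T@t
    else: W=pose()@np.array(p['T_tool_cam'])
    return p,W
def cloud(name,d):
    p,W=cam(name); v,u=np.mgrid[:384,:512]
    P=np.stack([(u-p['cx'])/p['fx']*d,(v-p['cy'])/p['fy']*d,d],-1)
    return P@W[:3,:3].T+W[:3,3]
def save(name,img): cv2.imwrite('pics/'+name+'.png',img[...,::-1])
E
python3 - <<'E'
from h import *
print(manip.state())
for c in ('scene','top'):
    im,d=manip.capture(c); save(c,im); np.save(c+'.npy',cloud(c,d)); X=cloud(c,d)
    print(c,cam(c)[1][:3,3])
    for q in ['stand','rest','stick1_center','plate_center','flask','reagent','beaker','jar','clamp','wash']:
        for r in manip.regions_of(c,q)[:4]:
            m=r['region']&(d>0); P=X[m]
            print(c,q,round(r['confidence'],2),np.round(r['location']),m.sum(),np.median(P,0) if m.sum() else '', np.percentile(P,[2,98],axis=0).ravel() if m.sum() else '')
im=[cv2.imread('pics/%s.png'%c) for c in('scene','top')]
cv2.imwrite('pics/both.png',cv2.vconcat([i for i in im])[:, :])
E
```

```text
pics
{'t': 0.0, 'joints': array([-1.4885,  0.4268,  0.0739,  1.6066, -0.0341,  1.1108, -0.0671]), 'dq': array([-0.0013, -0.001 , -0.0013,  0.0003, -0.0007, -0.001 ,  0.0014]), 'joint_torque': array([  0.0005, -94.9817,   3.7615, -46.3525,   0.0194,   0.0099,
         0.0001]), 'position': array([0.155 , 0.6566, 0.3032]), 'tool_rot': array([ 0.1809,  1.5632, -0.183 ]), 'ft_force': array([ 0.8644,  1.0899, -0.047 ]), 'wrist_torque': array([ 0.0154,  0.0254, -0.0604]), 'width': 0.0857126077048347}
scene [1.1725 0.2984 1.1906]
scene stand 0.91 [252. 209.] 2211 [ 0.5662 -0.0094  0.0648] [ 0.4914 -0.1058  0.0042  0.6131  0.075   0.0822]
scene stand 0.89 [196. 131.] 1627 [ 0.3698 -0.3233  0.0574] [ 0.2956 -0.4177  0.0063  0.4194 -0.2452  0.0757]
scene stand 0.56 [375. 163.] 1853 [0.2529 0.2903 0.0598] [0.1762 0.1966 0.0074 0.2983 0.3746 0.0757]
scene rest 0.96 [364. 256.] 1325 [0.5821 0.3524 0.0115] [0.5022 0.2967 0.0025 0.6139 0.4089 0.0796]
scene stick1_center 0.7 [354. 242.] 173 [0.5618 0.3152 0.0733] [0.5097 0.3046 0.0073 0.6096 0.3277 0.0914]
scene plate_center 0.56 [161. 178.] 910 [ 0
[... 1477 characters left out ...]
301. 106.] 616 [ 0.7249 -0.1182  0.0432] [ 0.7037 -0.1506  0.0037  0.7492 -0.0885  0.1094]
top reagent 0.96 [371. 104.] 622 [ 0.7156 -0.2827  0.0817] [ 0.7006 -0.3105  0.0103  0.7417 -0.2647  0.1265]
top beaker 0.78 [168. 102.] 770 [0.7378 0.2473 0.0517] [0.6929 0.2122 0.0011 0.758  0.2754 0.0854]
top jar 0.55 [184. 235.] 292 [0.3718 0.1774 0.0487] [ 0.3536  0.1603 -0.0008  0.3957  0.1996  0.0524]
top jar 0.23 [104. 162.] 328 [0.552  0.3848 0.0691] [0.5019 0.3756 0.0058 0.599  0.4027 0.0882]
top clamp 0.72 [312. 242.] 332 [ 0.3682 -0.1417  0.0158] [ 0.3292 -0.1908 -0.0012  0.4022 -0.0983  0.0216]
top wash 0.58 [245. 101.] 675 [0.7322 0.0467 0.0848] [0.7186 0.0189 0.006  0.7602 0.0744 0.1311]
```

View pics/top.png

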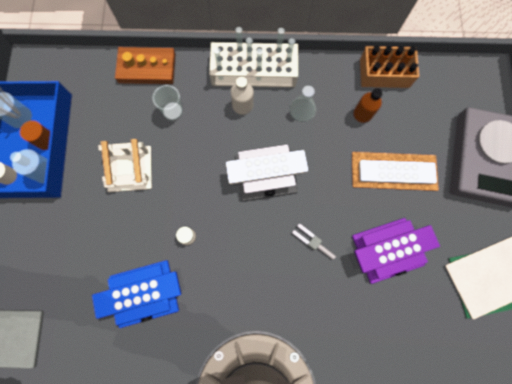

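View pics/scene.png

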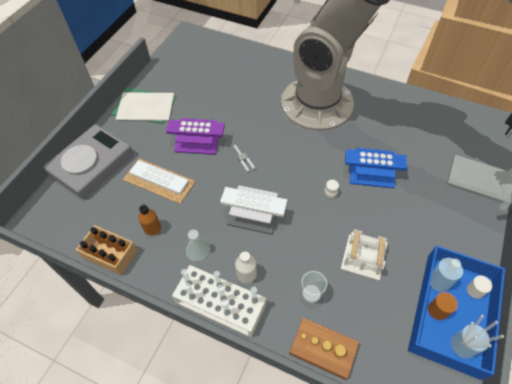

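The top view shows the white stand at (266,172), the white rest with two sticks at (127,165), and the loose white plate on cork at (397,172). The look-alikes are a blue stand at (138,293) and a purple stand at (396,248). Only the white one fits the description. Next I'll fit the poses.

```bash
cat >> h.py <<'E'
def rect(P):
    (c,(w,h),a)=cv2.minAreaRect((P[:,:2]*1000).astype(np.float32))
    if w>h: w,h=h,w; a+=90   # a: direction of the short side
    a=(a+90)%180-90
    return np.array(c)/1000,w,h,a
def big(X,box,z):
    m=((X[...,0]>box[0])&(X[...,0]<box[1])&(X[...,1]>box[2])&(X[...,1]<box[3])&(X[...,2]>z[0])&(X[...,2]<z[1])).astype(np.uint8)
    n,l,s,_=cv2.connectedComponentsWithStats(m)
    return X[l==1+np.argmax(s[1:,4])]
E
cat > fit.py <<'E'
from h import *
for c in('scene','top'):
    X=np.load(c+'.npy'); print(c)
    F=X[(abs(X[...,0]-.47)<.03)&(abs(X[...,1]-.2)<.04)]; print('bench z',np.median(F[:,2]))
    P=big(X,(.42,.66,-.14,.1),(.068,.12)); print('stand',rect(P),np.percentile(P[:,2],[10,50,90]))
    P=big(X,(.5,.61,-.5,-.24),(.0165,.04)); print('plate',rect(P),np.percentile(P[:,2],[10,50,90]))
    for y in((.28,.34),(.355,.43)):
        P=X[(X[...,0]>.47)&(X[...,0]<.64)&(X[...,1]>y[0])&(X[...,1]<y[1])&(X[...,2]>.04)]
        m=P.mean(0); u,s,v=np.linalg.svd(P-m,full_matrices=False); print('stick',m,rect(P),v[0],len(P))
T=pose(); print(T)
E
python3 fit.py
```

```text
scene
bench z 0.0004321446958209796
stand (array([ 0.5467, -0.0166]), 61.656707763671875, 200.16592407226562, 10.612778663635254) [0.0743 0.078  0.0812]
plate (array([ 0.5556, -0.3686]), 59.658416748046875, 204.65602111816406, -0.6722183227539062) [0.0192 0.0223 0.0258]
stick [0.5612 0.3169 0.0659] (array([0.5542, 0.3177]), 43.32175827026367, 112.9130630493164, 89.71610260009766) [0.9506 0.0371 0.3083] 292
stick [0.558  0.3836 0.0653] (array([0.5468, 0.3814]), 54.556949615478516, 113.82505798339844, -88.38280272483826) [0.9577 0.0782 0.2768] 370
top
bench z -0.00024046471833100158
stand (array([ 0.5461, -0.0202]), 56.91561508178711, 200.1195526123047, 10.233987808227539) [0.0752 0.0773 0.0795]
plate (array([ 0.5557, -0.3726]), 57.088741302490234, 201.15415954589844, -0.7876968383789062) [0.0198 0.0221 0.0244]
stick [0.5521 0.3122 0.0636] (array([0.5538, 0.3154]), 49.094154357910156, 109.16524505615234, 89.97269439697266) [-0.9421 -0.0139 -0.3351] 480
stick [0.5472 0.3809 0.0651] (array([0.5484, 0.3807]), 51.0775032043457, 110.98027801513672, -89.82561373710632) [-0.9386 -0.0633 -0.3392] 492
[[-0.      0.2297  0.9733  0.1551]
 [-0.      0.9733 -0.2297  0.6569]
 [-1.     -0.     -0.      0.3039]
 [ 0.      0.      0.      1.    ]]
```

Call:
arm_command --targets "0 0 0 -0.03 0 0 0;0 0 0 -0.03 0 0 0;0 0 0 -0.03 0 0 0;0 -0.0205 0.0235 0 0 0 0;0 -0.0205 0.0235 0 0 0 0;0 -0.0205 0.0235 0 0 0 0;0 -0.0205 0.0235 0 0 0 0;0 -0.0205 0.0235 0 0 0 0;0 -0.0205 0.0235 0 0 0 0;0 -0.0205 0.0235 0 0 0 0;0 -0.0205 0.0235 0 0 0 0;0 -0.0205 0.0235 0 0 0 0;0 -0.0205 0.0235 0 0 0 0;0 -0.0205 0.0235 0 0 0 0;0 -0.0205 0.0235 0 0 0 0;0 -0.0205 0.0235 0 0 0 0;0 -0.0205 0.0235 0 0 0 0;0 -0.0205 0.0235 0 0 0 0;0 0 0 0 0 0 0"

```text
t: 2.68
position: [0.5276, 0.3624, 0.3041]
tool_rot: [-0.036, 1.568, 0.033]
ft_force: [0.2, -1.9, 0.1]
width: 0.0852
```

```bash
python3 - <<'E'
from h import *
im,d=manip.capture('wrist'); save('w1',im); X=cloud('wrist',d); np.save('w1.npy',X)
print(manip.camera_params('wrist')); s=manip.state(); print(s['t'],pose(),s['joints'],s['ft_force'])
for q in('rest','stick1_center'):
    for r in manip.regions_of('wrist',q)+manip.spot_point('wrist',q): print(q,r['confidence'],r['location'])
E
```

```text
{'fx': 272.3698743393624, 'fy': 272.3698743393624, 'cx': 259.323695929257, 'cy': 189.1093785514381, 'T_tool_cam': array([[ 0.0006, -0.2769,  0.9609, -0.0694],
       [ 1.    ,  0.0013, -0.0003, -0.0004],
       [-0.0011,  0.9609,  0.2769, -0.0698],
       [ 0.    ,  0.    ,  0.    ,  1.    ]])}
2.7333 [[ 0.001  -0.0456  0.999   0.5254]
 [-0.001   0.999   0.0456  0.3648]
 [-1.     -0.001   0.0009  0.3039]
 [ 0.      0.      0.      1.    ]] [-0.8471  0.3707  0.1811  1.6967 -0.0725  1.0807  0.9724] [-0.8332  0.0411 -0.3787]
rest 0.92 [251.1, 178.2]
rest 0.85 [250.6, 181.0]
rest 0.25 [118.3, 34.6]
stick1_center 0.68 [219.0, 198.2]
stick1_center 0.7 [220.9, 194.5]
```

View pics/w1.png

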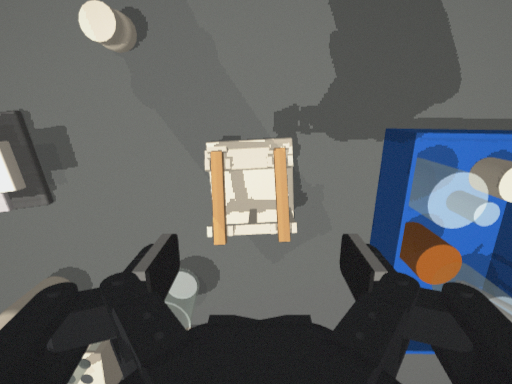

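The wrist view shows the white rest at (250,185) with the sticks at (218,198) and (282,195). The tray is to the right and a clear beaker stands at (180,290). Now I'll fit the two sticks.

```bash
cat > st.py <<'E'
from h import *
import sys
def sticks(n):
    X=np.load(n+'.npy'); im=cv2.imread('pics/%s.png'%n); hsv=cv2.cvtColor(im,cv2.COLOR_BGR2HSV)
    m=((hsv[...,0]<25)&(hsv[...,1]>90)&(X[...,2]>.035)&(X[...,2]<.12)).astype(np.uint8)
    k,l,s,c=cv2.connectedComponentsWithStats(m); out=[]
    for i in range(1,k):
        if s[i,4]<200: continue
        P=X[l==i]; P=P[abs(P[:,1]-.35)<.07]
        if len(P)<200: continue
        # top face: robust plane-ish; keep points near the 20 deg line
        A=np.c_[P[:,0],np.ones(len(P))]; f=np.linalg.lstsq(A,P[:,2],rcond=None)[0]
        r=P[:,2]-A@f; P=P[r>-.004]; f=np.polyfit(P[:,0],P[:,2],1); g=np.polyfit(P[:,0],P[:,1],1)
        lo,hi=np.percentile(P[:,0],[.5,99.5]); xm=(lo+hi)/2
        w=np.percentile(P[:,1]-np.polyval(g,P[:,0]),[3,97])
        print(c[i],len(P),'x',lo,hi,'mid',xm,np.polyval(g,xm)+w.mean(),np.polyval(f,xm),'slope',np.degrees(np.arctan(f[0])),'yaw',np.degrees(np.arctan(g[0])),'w',w)
if __name__=='__main__': sticks(sys.argv[1])
E
python3 st.py w1; python3 st.py top; python3 st.py scene
```

```text
[281.4655 194.6655] 1103 x 0.49710072587618825 0.5984756832193697 mid 0.547788204547779 0.39085240142577193 0.07070715974180522 slope 19.968030666584497 yaw 5.564729199907132 w [-0.0064  0.0064]
[217.9279 198.1652] 1125 x 0.5047833186217322 0.6057382812740851 mid 0.5552607999479087 0.3169059476736792 0.07068095942825703 slope 19.94091283142096 yaw 5.5375926158236695 w [-0.0067  0.0065]
[135.9492 160.072 ] 232 x 0.5060062292788838 0.6057556693165688 mid 0.5558809492977264 0.31162312560115435 0.07110278361479702 slope 19.75066761940866 yaw 5.491796256567547 w [-0.0063  0.0067]
[106.3722 161.7857] 254 x 0.49776365966635294 0.599141326564972 mid 0.5484524931156625 0.38600878910721986 0.07075728344045748 slope 19.83882992506049 yaw 5.527541670753627 w [-0.0064  0.007 ]
```

```bash
python3 - <<'E'
from h import *
im,d=manip.capture('wrist'); save('w2',im); np.save('w2.npy',cloud('wrist',d)); print(pose())
E
python3 st.py w2
cat >> h.py <<'E'
def target(p,yaw,tilt,back):
    """tool pose: jaw axis along world yaw+90deg, tilted tilt deg forward; TCP 'back' m behind point p"""
    x=np.array([np.sin(np.radians(tilt)),0,-np.cos(np.radians(tilt))]); y=np.array([0,1,0]); 
    R=Ro.from_euler('z',yaw,degrees=True).as_matrix()@np.c_[x,y,np.cross(x,y)]
    T=np.eye(4);T[:3,:3]=R;T[:3,3]=np.array(p)-back*R[:,0]; return T
def go(T,frm=None):
    A=pose() if frm is None else frm
    r=Ro.from_matrix(A[:3,:3].T@T[:3,:3]).as_rotvec()/np.pi
    print('turn',r,'| then shift (new axes)',T[:3,:3].T@(T[:3,3]-A[:3,3]),'| shift (old axes)',A[:3,:3].T@(T[:3,3]-A[:3,3]))
E
```

```text
[[-0.0003 -0.0527  0.9986  0.5218]
 [ 0.0003  0.9986  0.0527  0.3688]
 [-1.      0.0003 -0.0003  0.3039]
 [ 0.      0.      0.      1.    ]]
[275.1845 199.8046] 1092 x 0.49973386191846064 0.601118496040289 mid 0.5504261789793748 0.3884529987559584 0.07096432247560466 slope 19.96471115555295 yaw 5.5589923604062585 w [-0.0064  0.0065]
[211.8721 202.5203] 1131 x 0.5069583921115243 0.6081085439577719 mid 0.5575334680346481 0.3142566704950332 0.07086032777933712 slope 20.08391391342177 yaw 5.527720435323845 w [-0.0069  0.0065]
```

```bash
python3 - <<'E'
from h import *
print(pose()[:3,3]); go(target([.559,.3133,.0642],5.54,20,.067+.07))
E
```

```text
[0.5218 0.3688 0.3039]
turn [-0.0139 -0.1112  0.0023] | then shift (new axes) [ 0.0991 -0.0588 -0.0523] | shift (old axes) [ 0.111  -0.0595 -0.0126]
```

Call:
arm_command --targets "0 0 0 -0.0045 -0.037 0.001 0;0 0 0 -0.0045 -0.037 0.001 0;0 0 0 -0.005 -0.037 0 0;0.02 -0.0118 -0.0105 0 0 0 0;0.02 -0.0118 -0.0105 0 0 0 0;0.02 -0.0118 -0.0105 0 0 0 0;0.02 -0.0118 -0.0105 0 0 0 0;0.019 -0.0116 -0.0103 0 0 0 0;0 0 0 0 0 0 0;0 0 0 0 0 0 0;0 0 0 0 0 0 0;0 0 0 0 0 0 0"

```text
t: 3.98
position: [0.5135, 0.3092, 0.1946]
tool_rot: [-0.058, 1.219, 0.084]
ft_force: [-0.4, 0.0, 0.3]
width: 0.0856
```

```bash
python3 - <<'E'
from h import *
print(pose())
im,d=manip.capture('wrist'); save('w3',im); np.save('w3.npy',cloud('wrist',d)); print(pose())
E
python3 st.py w3
```

```text
[[ 0.3418 -0.0957  0.9349  0.5135]
 [ 0.033   0.9954  0.0898  0.3092]
 [-0.9392  0.0002  0.3434  0.1946]
 [ 0.      0.      0.      1.    ]]
[[ 0.3417 -0.0956  0.9349  0.5135]
 [ 0.0329  0.9954  0.0897  0.309 ]
 [-0.9392  0.0001  0.3433  0.1945]
 [ 0.      0.      0.      1.    ]]
[260.3656 195.9615] 2311 x 0.5063442356508859 0.6073595283662598 mid 0.5568518820085728 0.3135271840771509 0.0705943989595037 slope 20.01796927267233 yaw 5.428561478337521 w [-0.0064  0.0063]
[355.9082 182.6853] 2038 x 0.4990940828321641 0.5752001972414224 mid 0.5371471400367932 0.3864515320788449 0.06560680578034694 slope 19.811511448868334 yaw 5.259890683136859 w [-0.0061  0.007 ]
```

View pics/w3.png

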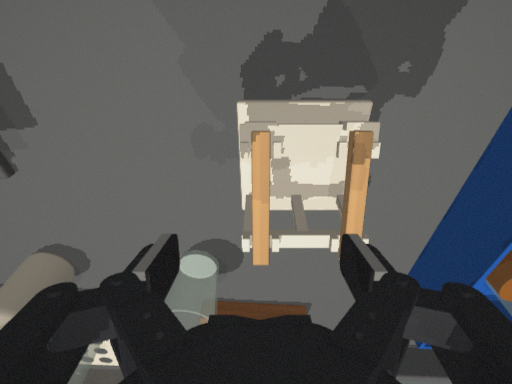

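Stick 1 runs down column 260 from (260,133) to (260,262), midway between the open fingers, and nothing is in the way. I'll descend now.

```bash
python3 - <<'E'
from h import *
go(target([.5592,.3136,.0642],5.5,20,.067))
E
```

```text
turn [-0.0001  0.0004  0.    ] | then shift (new axes) [ 0.0711  0.0002 -0.0014] | shift (old axes) [ 0.0711  0.0002 -0.0015]
```

Call:
arm_command --targets "0.018 0 -0.0005 0 0 0 0;0.018 0 -0.0005 0 0 0 0;0.018 0 -0.0005 0 0 0 0;0.017 0 0 0 0 0 0;0 0 0 0 0 0 0;0 0 0 0 0 0 0;0 0 0 0 0 0 0;0 0 0 0 0 0 255;0 0 0 0 0 0 255;0 0 0 0 0 0 255;0 0 0 0 0 0 255;0 0 0 0 0 0 255;0 0 0 0 0 0 255;0 0 0 0 0 0 255;0 0 0 0 0 0 255;0 0 0 0 0 0 255;0 0 0 0 0 0 255"

```text
t: 5.45
position: [0.5358, 0.3097, 0.1262]
tool_rot: [-0.059, 1.221, 0.082]
ft_force: [-5.0, -1.6, 8.6]
width: 0.0123
```

```bash
python3 - <<'E'
from h import *
s=manip.state(); print(s['width'],s['ft_force'],s['t']); P=pose();print(P)
Q=P.copy(); Q[:3,3]-=P[:3,0]*.12; go(target([.546,-.019,.0775+.007],10.2,0,.067+.09),Q)
E
```

```text
0.012270020858744774 [-4.9996 -1.6047  8.6062] 5.45
[[ 0.3405 -0.0946  0.9355  0.5358]
 [ 0.0311  0.9955  0.0894  0.3097]
 [-0.9397 -0.0013  0.3419  0.1262]
 [ 0.      0.      0.      1.    ]]
turn [-0.0262  0.111   0.005 ] | then shift (new axes) [-0.0025 -0.3289 -0.0073] | shift (old axes) [ 0.0049 -0.3284  0.0196]
```

Call:
arm_command --targets "-0.01 0 0 0 0 0 255;-0.025 0 0 0 0 0 255;-0.03 0 0 0 0 0 255;-0.03 0 0 0 0 0 255;-0.025 0 0 0 0 0 255;0 0 0 -0.0065 0.028 0.001 255;0 0 0 -0.0065 0.028 0.001 255;0 0 0 -0.0065 0.028 0.001 255;0 0 0 -0.0065 0.027 0.002 255;0 -0.033 0 0 0 0 255;0 -0.033 0 0 0 0 255;0 -0.033 0 0 0 0 255;0 -0.033 0 0 0 0 255;0 -0.033 0 0 0 0 255;0 -0.033 0 0 0 0 255;0 -0.033 -0.002 0 0 0 255;0 -0.033 -0.002 0 0 0 255;0 -0.033 -0.002 0 0 0 255;0 -0.033 -0.002 0 0 0 255"

```text
t: 7.03
position: [0.5448, -0.0219, 0.2393]
tool_rot: [-0.139, 1.567, 0.139]
ft_force: [0.3, -0.3, 0.2]
width: 0.0127
```

Call:
arm_command --targets "0 0 0 0 0 0 255;0 0 0 0 0 0 255;0 0 0 0 0 0 255;0 0 0 0 0 0 255;0 0 0 0 0 0 255;0 0 0 0 0 0 255"

```text
t: 7.53
position: [0.5452, -0.0193, 0.2387]
tool_rot: [-0.14, 1.567, 0.14]
ft_force: [-0.1, -0.1, -0.2]
width: 0.0122
```

```bash
python3 - <<'E'
from h import *
s=manip.state(); print(s['width'],s['ft_force'],s['t']); print(pose())
im,d=manip.capture('wrist'); save('w4',im); X=cloud('wrist',d); np.save('w4.npy',X); print(pose()[:3,3])
P=big(X,(.42,.68,-.15,.11),(.068,.12)); print('stand',rect(P),np.percentile(P[:,2],[10,50,90]))
E
```

```text
0.012180266888071018 [-0.0588 -0.0573 -0.1799] 7.5333
[[-0.0004 -0.1777  0.9841  0.5452]
 [ 0.      0.9841  0.1777 -0.0193]
 [-1.      0.0001 -0.0004  0.2387]
 [ 0.      0.      0.      1.    ]]
[ 0.5452 -0.0195  0.2387]
stand (array([0.538 , 0.0364]), 55.194427490234375, 88.43830871582031, 10.213006019592285) [0.076  0.077  0.0779]
```

View pics/w4.png

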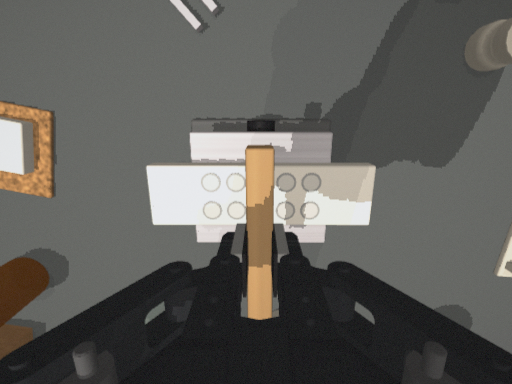

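Stick 1 is held by the fingertips, seen from (260,148) to (260,318). The white lower plate sits squarely behind it, spanning (148,163) to (374,226). I'll fit both.

```bash
cat > hold.py <<'E'
from h import *
import sys
def held(n):
    "fit the held stick's top face in tool coordinates"
    X=np.load(n+'.npy'); im=cv2.imread('pics/%s.png'%n); hsv=cv2.cvtColor(im,cv2.COLOR_BGR2HSV); T=pose()
    L=(X-T[:3,3])@T[:3,:3]
    m=(hsv[...,0]<25)&(hsv[...,1]>90)&(abs(L[...,1])<.015)&(abs(L[...,2])<.09)&(L[...,0]<.1)&(L[...,0]>.03)
    P=L[m]; z=P[:,2]; print('n',len(P),'z ext',np.percentile(z,[.3,99.7]))
    for lo,hi in((-.06,-.02),(.015,.06),(-.06,.06)):
        k=(z>lo)&(z<hi); f=np.polyfit(z[k],P[k,0],1); g=np.polyfit(z[k],P[k,1],1); r=P[k,0]-np.polyval(f,z[k])
        print(lo,hi,'depth@0',f[1],'pitch deg',np.degrees(f[0]),'y@0',g[1],'yaw',np.degrees(g[0]),'res',np.percentile(r,[5,50,95]))
def stand(n,zl=(.068,.0835)):
    X=np.load(n+'.npy'); im=cv2.imread('pics/%s.png'%n); sat=cv2.cvtColor(im,cv2.COLOR_BGR2HSV)[...,1]
    P=X[(abs(X[...,0]-.545)<.09)&(abs(X[...,1]+.02)<.13)&(X[...,2]>zl[0])&(X[...,2]<zl[1])&(sat<60)]
    print('stand',rect(P),len(P),np.percentile(P[:,2],[10,50,90]))
if __name__=='__main__': held(sys.argv[1]); stand(sys.argv[1])
E
python3 hold.py w4
```

```text
n 4451 z ext [-0.0529  0.0439]
-0.06 -0.02 depth@0 0.05836502752648924 pitch deg -1.7744800460966301 y@0 -0.0006570157260313458 yaw -0.2231867278885113 res [-0.0013 -0.0001  0.0012]
0.015 0.06 depth@0 0.05925082814923044 pitch deg 0.3062868192918027 y@0 -0.0004888340592432667 yaw 0.20081174324772721 res [-0.0009  0.      0.0009]
-0.06 0.06 depth@0 0.0593370683523884 pitch deg -0.25142241611031135 y@0 -0.00046646343365984374 yaw 0.08667834680657642 res [-0.0011 -0.      0.001 ]
stand (array([ 0.548 , -0.0182]), 55.46287155151367, 199.41749572753906, 10.249733924865723) 11849 [0.0761 0.077  0.0779]
```

Call:
arm_command --targets "0.01 0.02 0.001 0 0 0 255;0.015 0.02 0.001 0 0 0 255;0.015 0.02 0 0 0 0 255;0.015 0.021 0 0 0 0 255;0.013 0 0 0 0 0 255;0.01 0 0 0 0 0 255;0 0 0 0 0 0 255;0 0 0 0 0 0 255;0 0 0 0 0 0 255;0 0 0 0 0 0 255"

```text
t: 8.42
position: [0.5334, 0.0592, 0.1615]
tool_rot: [-0.138, 1.566, 0.138]
ft_force: [-1.3, -0.6, 0.4]
width: 0.0121
```

```bash
python3 - <<'E'
from h import *
s=manip.state(); print(s['width'],s['ft_force'],s['t'])
im,d=manip.capture('wrist'); save('w5',im); X=cloud('wrist',d); np.save('w5.npy',X)
R=target([0,0,0],10.23,0,0)[:3,:3]; print('TCP in stand axes',R.T@(pose()[:3,3]-np.array([.5475,-.0183,0])), pose()[:3,:3])
E
python3 hold.py w5
```

```text
0.012142441172791393 [-1.3144 -0.6063  0.3961] 8.4167
TCP in stand axes [-0.1614  0.079  -0.0001] [[ 0.0009 -0.1754  0.9845]
 [ 0.0001  0.9845  0.1754]
 [-1.     -0.0001  0.0009]]
n 4495 z ext [-0.0529  0.0439]
-0.06 -0.02 depth@0 0.05769936413063453 pitch deg -2.9787969493894515 y@0 -0.0006507218800384071 yaw -0.0936130045669887 res [-0.0016 -0.0002  0.0015]
0.015 0.06 depth@0 0.05934443671096491 pitch deg 0.041384280287856824 y@0 -0.00039145741869318256 yaw 0.0629282051825506 res [-0.0009  0.      0.0009]
-0.06 0.06 depth@0 0.05934102422557042 pitch deg -0.46435449918197086 y@0 -0.000495700910740735 yaw 0.15843824581746954 res [-0.0012 -0.      0.0011]
stand (array([ 0.5472, -0.0127]), 56.05156707763672, 189.25003051757812, 10.26115894317627) 20653 [0.0761 0.077  0.0779]
```

View pics/w5.png

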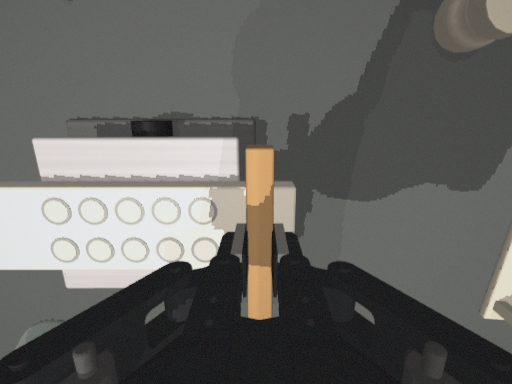

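Stick 1 is over the plain end band, with the stick at columns 247–273 and the plate end at 295. I'll lower it in small steps while watching the force.

Call:
arm_command --targets "0.003 0 0 0 0 0 255;0.003 0 0 0 0 0 255;0.002 0 0 0 0 0 255;0 0 0 0 0 0 255;0 0 0 0 0 0 255;0 0 0 0 0 0 255"

```text
t: 8.97
position: [0.5329, 0.0598, 0.1526]
tool_rot: [-0.139, 1.567, 0.139]
ft_force: [-0.2, -0.4, -0.8]
width: 0.0125
```

Call:
arm_command --targets "0.0005 0 0 0 0 0 255;0.0005 0 0 0 0 0 255;0.0005 0 0 0 0 0 255;0 0 0 0 0 0 255;0 0 0 0 0 0 255"

```text
t: 9.38
position: [0.5329, 0.0598, 0.1511]
tool_rot: [-0.139, 1.567, 0.139]
ft_force: [-0.2, 0.0, -0.2]
width: 0.0127
```

Call:
arm_command --targets "0.0005 0 0 0 0 0 255;0.0005 0 0 0 0 0 255;0 0 0 0 0 0 255;0 0 0 0 0 0 255"

```text
t: 9.72
position: [0.533, 0.0598, 0.1502]
tool_rot: [-0.139, 1.567, 0.139]
ft_force: [-0.4, 0.5, 2.3]
width: 0.0126
```

Call:
arm_command --targets "0.0004 0 0 0 0 0 255;0 0 0 0 0 0 255;0 0 0 0 0 0 255"

```text
t: 9.97
position: [0.533, 0.0598, 0.1498]
tool_rot: [-0.139, 1.566, 0.139]
ft_force: [-0.7, -0.1, 3.1]
width: 0.0122
```

Call:
arm_command --targets "0 0 0 0 0 0 200;0 0 0 0 0 0 170;0 0 0 0 0 0 150;0 0 0 0 0 0 150;0 0 0 0 0 0 150;-0.005 0 0 0 0 0 150;-0.02 0 0 0 0 0 100;-0.03 0 0 0 0 0 0;-0.03 0 0 0 0 0 0;-0.03 0 0 0 0 0 0;0 0 0 0 0 0 0;0 0 0 0 0 0 0;0 0 0 0 0 0 0;0 0 0 0 0 0 0"

```text
t: 11.13
position: [0.5325, 0.0597, 0.2639]
tool_rot: [-0.139, 1.568, 0.139]
ft_force: [-0.5, 0.1, -1.4]
width: 0.0854
```

```bash
python3 - <<'E'
from h import *
s=manip.state(); print(s['width'],s['ft_force'],s['t'],pose()[:3,3])
im,d=manip.capture('wrist'); save('w6',im); X=cloud('wrist',d); np.save('w6.npy',X)
hsv=cv2.cvtColor(im,cv2.COLOR_RGB2HSV); R=target([0,0,0],10.23,0,0)[:3,:3]
L=(X-np.array([.5475,-.0183,0]))@R
P=X[(abs(X[...,0]-.545)<.09)&(abs(X[...,1]+.02)<.14)&(X[...,2]>.068)&(X[...,2]<.0835)&(hsv[...,1]<60)]
print('plate',rect(P))
m=(hsv[...,0]<25)&(hsv[...,1]>90)&(X[...,2]>.082)&(X[...,2]<.1)&(abs(X[...,0]-.54)<.09)&(abs(X[...,1]-.06)<.04)
Q=X[m]; c=rect(Q); print('stick',c,np.percentile(Q[:,2],[10,50,90]),'in stand axes (z,y)',(R.T@(np.r_[c[0],0]-np.array([.5475,-.0183,0])))[[2,1]])
Q2=target([.5501+.0024,.3887,.0642],5.5,20,.067+.07); go(Q2)
E
```

```text
0.08541369425918824 [-0.5085  0.0632 -1.3845] 11.1333 [0.5325 0.0597 0.2639]
plate (array([ 0.548 , -0.0182]), 55.34910202026367, 200.20384216308594, 10.234971046447754)
stick (array([0.5346, 0.0594]), 13.508682250976562, 108.69144439697266, -79.98232460021973) [0.0899 0.0907 0.0916] in stand axes (z,y) [0.0011 0.0788]
turn [ 0.0256 -0.1117 -0.0044] | then shift (new axes) [ 0.0681  0.3256 -0.0199] | shift (old axes) [0.0706 0.3242 0.0311]
```

Call:
arm_command --targets "0 0 0 0.0064 -0.028 -0.0011 0;0 0 0 0.0064 -0.028 -0.0011 0;0 0 0 0.0064 -0.028 -0.0011 0;0 0 0 0.0064 -0.0277 -0.0011 0;0 0.0325 -0.002 0 0 0 0;0 0.0325 -0.002 0 0 0 0;0 0.0325 -0.002 0 0 0 0;0 0.0325 -0.002 0 0 0 0;0 0.0325 -0.002 0 0 0 0;0 0.0325 -0.002 0 0 0 0;0.01 0.0325 -0.002 0 0 0 0;0.018 0.0325 -0.002 0 0 0 0;0.02 0.0325 -0.002 0 0 0 0;0.02 0.0325 -0.0025 0 0 0 0;0 0 0 0 0 0 0;0 0 0 0 0 0 0;0 0 0 0 0 0 0;0 0 0 0 0 0 0;0 0 0 0 0 0 0"

```text
t: 12.77
position: [0.5064, 0.3826, 0.1945]
tool_rot: [-0.057, 1.219, 0.083]
ft_force: [-0.3, -0.6, 0.3]
width: 0.0853
```

```bash
python3 - <<'E'
from h import *
im,d=manip.capture('wrist'); save('w7',im); X=cloud('wrist',d); np.save('w7.npy',X)
print(manip.state()['t'],pose()); go(target([.552,.3883,.0642],5.5,20,.067))
E
python3 st.py w7
```

```text
12.8167 [[ 0.3426 -0.0943  0.9348  0.5064]
 [ 0.0333  0.9955  0.0882  0.3828]
 [-0.9389  0.0009  0.3442  0.1946]
 [ 0.      0.      0.      1.    ]]
turn [-0.0006  0.0007 -0.0001] | then shift (new axes) [ 0.0713  0.0011 -0.0014] | shift (old axes) [ 0.0713  0.0011 -0.0016]
[261.9386 196.0401] 2346 x 0.4991838815887683 0.6002791109587866 mid 0.5497314962737775 0.3886633786438788 0.07086727917194474 slope 20.069373662672163 yaw 5.591130726924427 w [-0.0064  0.0065]
```

Call:
arm_command --targets "0.018 0.0007 -0.0006 0 0 0 0;0.018 0.0007 -0.0005 0 0 0 0;0.018 0 0 0 0 0 0;0.0175 0 0 0 0 0 0;0 0 0 0 0 0 0;0 0 0 0 0 0 0;0 0 0 0 0 0 0;0 0 0 0 0 0 255;0 0 0 0 0 0 255;0 0 0 0 0 0 255;0 0 0 0 0 0 255;0 0 0 0 0 0 255;0 0 0 0 0 0 255;0 0 0 0 0 0 255;0 0 0 0 0 0 255;0 0 0 0 0 0 255;0 0 0 0 0 0 255"

```text
t: 14.23
position: [0.5292, 0.3875, 0.1268]
tool_rot: [-0.058, 1.219, 0.084]
ft_force: [-4.8, -0.4, 6.8]
width: 0.0123
```

```bash
python3 - <<'E'
from h import *
s=manip.state(); print(s['width'],s['ft_force'],s['t']); P=pose();print(P)
Q=P.copy(); Q[:3,3]-=P[:3,0]*.12; c=target([.5477,-.0183,.0],10.23,0,0); b=c[:3,3]-.08*c[:3,1]; print(b)
b[2]=.084; go(target(b,10.23,0,.0663+.05),Q)
E
```

```text
0.012291991794958268 [-4.7521 -0.3747  6.797 ] 14.2333
[[ 0.3421 -0.0958  0.9348  0.5292]
 [ 0.0333  0.9954  0.0898  0.3875]
 [-0.9391  0.0004  0.3437  0.1268]
 [ 0.      0.      0.      1.    ]]
[ 0.5619 -0.097   0.    ]
turn [-0.0261  0.1116  0.0045] | then shift (new axes) [ 0.0392 -0.486  -0.0127] | shift (old axes) [ 0.046  -0.4854  0.0124]
```

Call:
arm_command --targets "-0.01 0 0 0 0 0 255;-0.025 0 0 0 0 0 255;-0.03 0 0 0 0 0 255;-0.03 0 0 0 0 0 255;-0.025 0 0 0 0 0 255;0 0 0 -0.0065 0.028 0.0011 255;0 0 0 -0.0065 0.028 0.0011 255;0 0 0 -0.0065 0.028 0.0011 255;0 0 0 -0.0066 0.0276 0.0012 255;0 -0.0324 -0.0008 0 0 0 255;0 -0.0324 -0.0008 0 0 0 255;0 -0.0324 -0.0008 0 0 0 255;0 -0.0324 -0.0008 0 0 0 255;0 -0.0324 -0.0008 0 0 0 255;0 -0.0324 -0.0008 0 0 0 255;0 -0.0324 -0.0008 0 0 0 255;0 -0.0324 -0.0008 0 0 0 255;0 -0.0324 -0.0008 0 0 0 255;0 -0.0324 -0.0008 0 0 0 255;0 -0.0324 -0.0008 0 0 0 255"

```text
t: 15.9
position: [0.5426, 0.0296, 0.2396]
tool_rot: [-0.14, 1.566, 0.141]
ft_force: [1.0, 0.6, -0.1]
width: 0.0123
```

Call:
arm_command --targets "0 -0.0324 -0.001 0 0 0 255;0 -0.0324 -0.001 0 0 0 255;0.01 -0.0324 -0.001 0 0 0 255;0.01 -0.0324 -0.001 0 0 0 255;0.01 0 0 0 0 0 255;0.009 0 0 0 0 0 255;0 0 0 0 0 0 255;0 0 0 0 0 0 255;0 0 0 0 0 0 255;0 0 0 0 0 0 255;0 0 0 0 0 0 255"

```text
t: 16.82
position: [0.5622, -0.0965, 0.2007]
tool_rot: [-0.141, 1.565, 0.141]
ft_force: [-0.3, -0.5, -0.5]
width: 0.0127
```

```bash
python3 - <<'E'
from h import *
s=manip.state(); print(s['width'],s['ft_force'],s['t'])
im,d=manip.capture('wrist'); save('w8',im); np.save('w8.npy',cloud('wrist',d)); print(pose())
go(target([.5619,-.097,.084],10.23,0,.0663+.01))
E
python3 hold.py w8
```

```text
0.012737114471556248 [-0.2932 -0.5183 -0.4549] 16.8167
[[ 0.0008 -0.1784  0.984   0.5622]
 [ 0.0001  0.984   0.1784 -0.0966]
 [-1.     -0.      0.0008  0.2006]
 [ 0.      0.      0.      1.    ]]
turn [0.0003 0.0003 0.    ] | then shift (new axes) [ 0.0403 -0.0003 -0.0003] | shift (old axes) [ 0.0403 -0.0003 -0.0004]
n 4541 z ext [-0.0541  0.0441]
-0.06 -0.02 depth@0 0.058323411768478835 pitch deg -2.1031279424176885 y@0 -0.000621324349885703 yaw -0.1942368512271523 res [-0.0014 -0.0002  0.0012]
0.015 0.06 depth@0 0.05954693282023943 pitch deg 0.2220920447250956 y@0 -0.0004651139371613951 yaw 0.16292356400249777 res [-0.0009  0.      0.0009]
-0.06 0.06 depth@0 0.05955096882865136 pitch deg -0.24552951717464525 y@0 -0.0004722511287320063 yaw 0.05722998626130443 res [-0.0011 -0.      0.0011]
stand (array([ 0.5613, -0.0157]), 83.20398712158203, 200.41416931152344, 10.026166915893555) 13985 [0.0759 0.0769 0.0778]
```

View pics/w8.png

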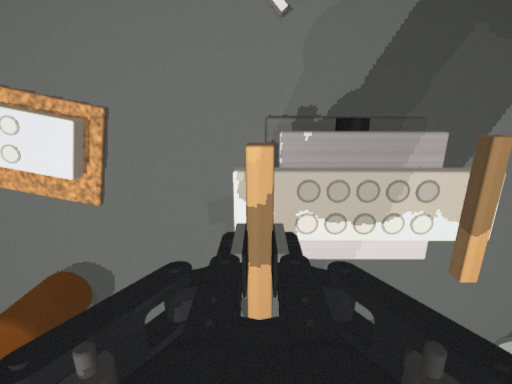

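Stick 2 is held at (260,230) over the other band, and stick 1 lies on the far band at (483,210). Lowering now.

Call:
arm_command --targets "0.015 0 0 0 0 0 255;0.015 0 0 0 0 0 255;0.01 0 0 0 0 0 255;0.005 0 0 0 0 0 255;0.003 0 0 0 0 0 255;0 0 0 0 0 0 255;0 0 0 0 0 0 255;0 0 0 0 0 0 255;0 0 0 0 0 0 255"

```text
t: 17.62
position: [0.5622, -0.0972, 0.1527]
tool_rot: [-0.14, 1.565, 0.14]
ft_force: [-0.3, -0.0, -0.3]
width: 0.0125
```

Call:
arm_command --targets "0.0005 0 0 0 0 0 255;0.0005 0 0 0 0 0 255;0.0005 0 0 0 0 0 255;0 0 0 0 0 0 255;0 0 0 0 0 0 255;0 0 0 0 0 0 255"

```text
t: 18.12
position: [0.562, -0.0971, 0.1506]
tool_rot: [-0.14, 1.566, 0.14]
ft_force: [-0.1, 0.5, 0.2]
width: 0.0126
```

Call:
arm_command --targets "0.0005 0 0 0 0 0 255;0.0004 0 0 0 0 0 255;0 0 0 0 0 0 255;0 0 0 0 0 0 255;0 0 0 0 0 0 255"

```text
t: 18.53
position: [0.562, -0.0971, 0.1498]
tool_rot: [-0.14, 1.566, 0.14]
ft_force: [-0.6, 0.1, 3.5]
width: 0.0123
```

Call:
arm_command --targets "0 0 0 0 0 0 200;0 0 0 0 0 0 170;0 0 0 0 0 0 150;0 0 0 0 0 0 150;0 0 0 0 0 0 150;-0.005 0 0 0 0 0 150;-0.02 0 0 0 0 0 100;-0.03 0 0 0 0 0 0;-0.03 0 0 0 0 0 0;-0.03 0 0 0 0 0 0;0 0 0 0 0 0 0;0 0 0 0 0 0 0;0 0 0 0 0 0 0"

```text
t: 19.62
position: [0.5617, -0.0971, 0.2645]
tool_rot: [-0.14, 1.566, 0.14]
ft_force: [-1.1, -0.0, -0.7]
width: 0.0853
```

```bash
cat > chk.py <<'E'
from h import *
import sys
C=np.array([.5477,-.0183,0]); R=target([0,0,0],10.23,0,0)[:3,:3]
def on_stand(cam,n):
    im,d=manip.capture(cam); save(n,im); X=cloud(cam,d); np.save(n+'.npy',X)
    hsv=cv2.cvtColor(im,cv2.COLOR_RGB2HSV)
    m=((hsv[...,0]<25)&(hsv[...,1]>90)&(X[...,2]>.084)&(X[...,2]<.1)&(np.hypot(X[...,0]-.547,X[...,1]+.018)<.13)).astype(np.uint8)
    k,l,s,_=cv2.connectedComponentsWithStats(m)
    for i in range(1,k):
        if s[i,4]>60:
            Q=X[l==i]; c=rect(Q); print('stick',c,np.percentile(Q[:,2],[5,50,95]),'stand x,y',(R.T@(np.r_[c[0],0]-C))[[2,1]])
if __name__=='__main__': on_stand('wrist',sys.argv[1]); on_stand('top',sys.argv[2]); print(manip.state()['t'],pose()[:3,3]); go(target([.5565,-.371,.014],-.75,0,.26-.014))
E
python3 chk.py w9 top2
```

```text
stick (array([ 0.5619, -0.0975]), 13.60326099395752, 108.3984603881836, -79.90012264251709) [0.0891 0.0903 0.0913] stand x,y [-0.0001 -0.0805]
stick (array([0.5343, 0.0592]), 15.41969108581543, 109.3988265991211, -79.6951093673706) [0.0855 0.09   0.0912] stand x,y [0.0006 0.0786]
stick (array([0.5317, 0.0577]), 13.708150863647461, 107.83658599853516, -79.62808227539062) [0.089  0.0911 0.0933] stand x,y [-0.0023  0.0777]
19.7167 [ 0.5614 -0.097   0.2637]
turn [ 0.061  -0.0005 -0.0001] | then shift (new axes) [ 0.0037 -0.274  -0.0014] | shift (old axes) [ 0.0037 -0.2687 -0.0535]
```

Call:
arm_command --targets "0 -0.0335 -0.0067 0 0 0 0;0 -0.0335 -0.0067 0 0 0 0;0 -0.0335 -0.0067 0 0 0 0;0 -0.0335 -0.0067 0 0 0 0;0 -0.0335 -0.0067 0 0 0 0;0 -0.0335 -0.0067 0 0 0 0;0 -0.0335 -0.0067 0 0 0 0;0 -0.0335 -0.0067 0 0 0 0;0 0 0 0.037 0 0 0;0 0 0 0.037 0 0 0;0 0 0 0.037 0 0 0;0 0 0 0.037 0 0 0;0 0 0 0.037 0 0 0;0 0 0 0.037 0 0 0;0 0 0 0.037 0 0 0;0 0 0 0.037 0 0 0"

```text
t: 21.05
position: [0.5564, -0.3702, 0.2634]
tool_rot: [0.592, 1.491, -0.592]
ft_force: [-0.2, -0.7, 0.5]
width: 0.0853
```

Call:
arm_command --targets "0.015 0 0 0.037 0 0 0;0.015 0 0 0.037 0 0 0;0.015 0 0 0.037 0 0 0;0.015 0 0 0.037 0 0 0;0.015 0 0 0.037 0 0 0;0.005 0 0 0.037 0 0 0;0 0 0 0.042 0 0 0;0 0 0 0 0 0 0;0 0 0 0 0 0 0;0 0 0 0 0 0 0;0 0 0 0 0 0 0"

```text
t: 21.97
position: [0.5568, -0.3705, 0.1848]
tool_rot: [1.209, 1.209, -1.209]
ft_force: [-0.1, -0.1, 0.4]
width: 0.0852
```

```bash
python3 - <<'E'
from h import *
im,d=manip.capture('wrist'); save('w10',im); X=cloud('wrist',d); np.save('w10.npy',X)
s=manip.state(); print(s['t'],pose(),s['joints'])
sat=cv2.cvtColor(im,cv2.COLOR_RGB2HSV)[...,1]
P=X[(abs(X[...,0]-.556)<.045)&(abs(X[...,1]+.37)<.115)&(X[...,2]>.016)&(X[...,2]<.03)&(sat<70)]
c=rect(P);print('plate',c,len(P),np.percentile(P[:,2],[10,50,90]))
go(target([*c[0],.014],-90+c[3],0,.062))
E
```

```text
22.0167 [[ 0.0003  1.     -0.0007  0.5567]
 [ 0.0001 -0.0007 -1.     -0.3706]
 [-1.      0.0003 -0.0001  0.1849]
 [ 0.      0.      0.      1.    ]] [ 0.0195  0.6295  0.6744  1.7475 -0.4753  0.9337  0.8896]
plate (array([ 0.558 , -0.3716]), 55.82267761230469, 200.7182159423828, -0.8907470703125) 13502 [0.0208 0.0217 0.0226]
turn [ 0.0047 -0.     -0.0001] | then shift (new axes) [0.1089 0.0013 0.001 ] | shift (old axes) [0.1089 0.0013 0.001 ]
```

View pics/w10.png

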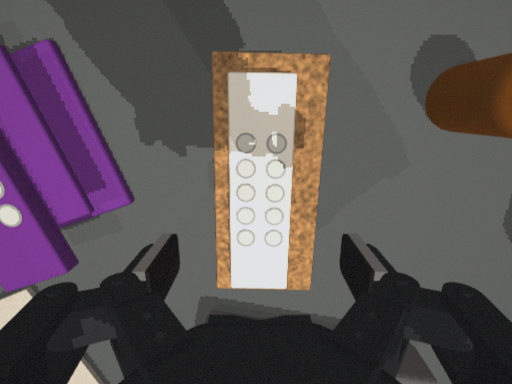

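The loose plate lies squarely between the fingers, from (262,72) to (260,289) on the cork, and purple and amber are clear to either side. I'll descend and grip.

Call:
arm_command --targets "0.02 0.0007 0.0005 0.0047 0 0 0;0.02 0.0006 0.0005 0 0 0 0;0.02 0 0 0 0 0 0;0.02 0 0 0 0 0 0;0.018 0 0 0 0 0 0;0.01 0 0 0 0 0 0;0 0 0 0 0 0 0;0 0 0 0 0 0 0;0 0 0 0 0 0 0;0 0 0 0 0 0 255;0 0 0 0 0 0 255;0 0 0 0 0 0 255;0 0 0 0 0 0 255;0 0 0 0 0 0 255;0 0 0 0 0 0 255;0 0 0 0 0 0 255"

```text
t: 23.35
position: [0.5583, -0.3716, 0.0779]
tool_rot: [1.223, 1.2, -1.221]
ft_force: [-3.0, 2.4, 11.6]
width: 0.0543
```

```bash
python3 - <<'E'
from h import *
s=manip.state(); print(s['width'],s['ft_force'],s['t'],pose())
E
```

```text
0.05430955904312029 [-2.9967  2.3636 11.5712] 23.35 [[ 0.0011  0.9998 -0.0176  0.5583]
 [-0.0001 -0.0176 -0.9998 -0.3716]
 [-1.      0.0011  0.0001  0.0779]
 [ 0.      0.      0.      1.    ]]
```

Call:
arm_command --targets "-0.01 0 0 0 0 0 255;-0.02 0 0 0 0 0 255;-0.03 0 0 0 0 0 255;-0.03 0 0 0 0 0 255;-0.03 0 0 0 0 0 255;-0.03 0 0 0 0 0 255;0 0 0 -0.0156 0 0 255;0 0 0 -0.0156 0 0 255;0 0 0 -0.0156 0 0 255;0 0 0 -0.0156 0 0 255;0 0 0 0 0 0 255;0 0 0 0 0 0 255;0 0 0 0 0 0 255"

```text
t: 24.43
position: [0.5579, -0.3714, 0.2269]
tool_rot: [1.078, 1.288, -1.078]
ft_force: [0.7, -1.1, -5.1]
width: 0.0544
```

```bash
python3 - <<'E'
from h import *
s=manip.state(); print(s['width'],s['ft_force'],s['wrist_torque'],s['t'],pose())
go(target([.5479,-.0183,.099],-79.77,0,.0639+.05))
E
```

```text
0.054380852531855796 [ 0.7133 -1.0535 -5.0649] [-0.0235  0.0203  0.0049] 24.4333 [[-0.0001  0.9845  0.1756  0.5579]
 [ 0.0001  0.1756 -0.9845 -0.3714]
 [-1.     -0.0001 -0.0001  0.2269]
 [ 0.      0.      0.      1.    ]]
turn [-0.0007 -0.      0.    ] | then shift (new axes) [ 0.014   0.0528 -0.3493] | shift (old axes) [ 0.014   0.0521 -0.3494]
```

Call:
arm_command --targets "0 0.0012 -0.0083 -0.0007 0 0 255;0 0.003 -0.02 0 0 0 255;0 0.0042 -0.028 0 0 0 255;0 0.0042 -0.028 0 0 0 255;0 0.0042 -0.028 0 0 0 255;0 0.0042 -0.028 0 0 0 255;0 0.0042 -0.028 0 0 0 255;0 0.0042 -0.028 0 0 0 255;0 0.0042 -0.028 0 0 0 255;0 0.0042 -0.028 0 0 0 255;0 0.0042 -0.028 0 0 0 255;0 0.0042 -0.028 0 0 0 255;0.005 0.0042 -0.028 0 0 0 255;0.009 0.0024 -0.013 0 0 0 255;0 0 0 0 0 0 255;0 0 0 0 0 0 255;0 0 0 0 0 0 255;0 0 0 0 0 0 255;0 0 0 0 0 0 255;0 0 0 0 0 0 255"

```text
t: 26.1
position: [0.5474, -0.0191, 0.2129]
tool_rot: [1.076, 1.288, -1.076]
ft_force: [0.1, 0.2, -4.6]
width: 0.0544
```

```bash
python3 - <<'E'
from h import *
im,d=manip.capture('wrist'); save('w11',im); X=cloud('wrist',d); np.save('w11.npy',X); T=pose()
s=manip.state(); print(s['width'],s['ft_force'],s['t'],T)
go(target([.5479,-.0183,.099],-79.77,0,.0639+.01))
L=(X-T[:3,3])@T[:3,:3]; sat=cv2.cvtColor(im,cv2.COLOR_RGB2HSV)[...,1]
P=L[(L[...,0]>.045)&(L[...,0]<.066)&(abs(L[...,1])<.04)&(L[...,2]>-.13)&(L[...,2]<.12)&(sat<60)]
A=np.c_[P[:,1:],np.ones(len(P))]; f=np.linalg.lstsq(A,P[:,0],rcond=None)[0]; print('held plate depth, tilts deg',f[2],np.degrees(f[:2]),'y,z ext',np.percentile(P[:,1:],[1,99],axis=0))
Q=P[P[:,2]<-.03]; print('yaw',rect(Q[:,1:]))
E
```

```text
0.05396808826472148 [ 0.0587  0.9645 -5.6956] 26.15 [[ 0.0002  0.984   0.1784  0.5474]
 [ 0.      0.1784 -0.984  -0.019 ]
 [-1.      0.0002  0.      0.2128]
 [ 0.      0.      0.      1.    ]]
turn [ 0.0002  0.     -0.0001] | then shift (new axes) [ 0.0399  0.0006 -0.0006] | shift (old axes) [ 0.0399  0.0006 -0.0006]
held plate depth, tilts deg 0.056103480673303514 [ 0.146  -0.3094] y,z ext [[-0.0276 -0.099 ]
 [ 0.0284  0.0375]]
yaw (array([ 0.0006, -0.0653]), 56.435916900634766, 70.70664978027344, -0.16379547119140625)
```

View pics/w11.png

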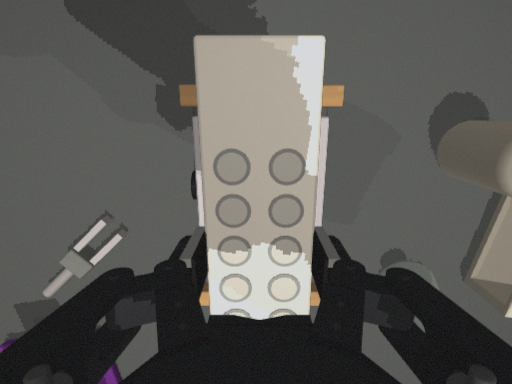

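The held plate is straight over the sticks at (262,96) and (260,299), and it is level to about 0.3°. Lowering now.

Call:
arm_command --targets "0.012 0 0 0 0 0 255;0.012 0 0 0 0 0 255;0.01 0 0 0 0 0 255;0.006 0 0 0 0 0 255;0.004 0 0 0 0 0 255;0.0025 0 0 0 0 0 255;0 0 0 0 0 0 255;0 0 0 0 0 0 255;0 0 0 0 0 0 255;0 0 0 0 0 0 255"

```text
t: 26.98
position: [0.5475, -0.0183, 0.1666]
tool_rot: [1.076, 1.289, -1.075]
ft_force: [0.5, -0.9, -4.9]
width: 0.0549
```

Call:
arm_command --targets "0.0005 0 0 0 0 0 255;0.0005 0 0 0 0 0 255;0.0005 0 0 0 0 0 255;0 0 0 0 0 0 255;0 0 0 0 0 0 255;0 0 0 0 0 0 255"

```text
t: 27.48
position: [0.5473, -0.0183, 0.1647]
tool_rot: [1.075, 1.289, -1.075]
ft_force: [-0.5, -0.8, -4.8]
width: 0.0542
```

Call:
arm_command --targets "0.0005 0 0 0 0 0 255;0.0005 0 0 0 0 0 255;0 0 0 0 0 0 255;0 0 0 0 0 0 255;0 0 0 0 0 0 255"

```text
t: 27.9
position: [0.5473, -0.0183, 0.1637]
tool_rot: [1.075, 1.289, -1.075]
ft_force: [1.0, 0.6, -4.6]
width: 0.0545
```

Call:
arm_command --targets "0.0005 0 0 0 0 0 255;0.0005 0 0 0 0 0 255;0 0 0 0 0 0 255;0 0 0 0 0 0 255;0 0 0 0 0 0 255"

```text
t: 28.32
position: [0.5474, -0.0183, 0.1628]
tool_rot: [1.075, 1.289, -1.075]
ft_force: [-1.2, 0.5, -0.9]
width: 0.0547
```

Call:
arm_command --targets "0.0005 0 0 0 0 0 255;0 0 0 0 0 0 255;0 0 0 0 0 0 255;0 0 0 0 0 0 255"

```text
t: 28.65
position: [0.5474, -0.0184, 0.1623]
tool_rot: [1.075, 1.289, -1.075]
ft_force: [-0.2, -0.2, -0.7]
width: 0.0541
```

Call:
arm_command --targets "0.0004 0 0 0 0 0 255;0 0 0 0 0 0 255;0 0 0 0 0 0 255;0 0 0 0 0 0 255"

```text
t: 28.98
position: [0.5474, -0.0183, 0.1619]
tool_rot: [1.075, 1.289, -1.075]
ft_force: [-1.2, 0.0, 0.9]
width: 0.0543
```

The weight now rests on the sticks, so I'll release and retreat straight up.

Call:
arm_command --targets "0 0 0 0 0 0 70;0 0 0 0 0 0 50;0 0 0 0 0 0 30;0 0 0 0 0 0 0;0 0 0 0 0 0 0;0 0 0 0 0 0 0;-0.005 0 0 0 0 0 0;-0.015 0 0 0 0 0 0;-0.03 0 0 0 0 0 0;-0.03 0 0 0 0 0 0;-0.03 0 0 0 0 0 0;-0.03 0 0 0 0 0 0;0 0 0 0 0 0 0;0 0 0 0 0 0 0;0 0 0 0 0 0 0;0 0 0 0 0 0 0;0 0 0 0 0 0 0"

```text
t: 30.4
position: [0.5469, -0.0184, 0.301]
tool_rot: [1.074, 1.29, -1.077]
ft_force: [-0.4, -0.7, -0.4]
width: 0.0852
```

```bash
python3 - <<'E'
from h import *
from chk import C,R
im,d=manip.capture('wrist'); X=cloud('wrist',d); s=manip.state(); print(s['width'],s['ft_force'],s['t'],pose()[:3,3]); im2,_=manip.capture('scene')
hsv=cv2.cvtColor(im,cv2.COLOR_RGB2HSV); sat=hsv[...,1]
P=X[(abs(X[...,0]-.547)<.07)&(abs(X[...,1]+.02)<.12)&(X[...,2]>.1)&(X[...,2]<.118)&(sat<60)]
c=rect(P); print('upper',c,'stand x,y',(R.T@(np.r_[c[0],0]-C))[[2,1]],np.percentile(P[:,2],[10,50,90]))
f=np.linalg.lstsq(np.c_[P[:,:2],np.ones(len(P))],P[:,2],rcond=None)[0]; print('tilt deg',np.degrees(f[:2]))
m=(hsv[...,0]<25)&(sat>90)&(X[...,2]>.075)&(X[...,2]<.1)&(np.hypot(X[...,0]-.547,X[...,1]+.018)<.13)
Q=(X[m]-C)@R
for sgn in(1,-1):
    q=Q[sgn*Q[:,1]>0]; print('stick',sgn,'y',np.percentile(q[:,1],[2,98]),'x ext',np.percentile(q[:,2],[1,99]),len(q))
save('end',cv2.hconcat([cv2.resize(im2[130:300,150:340],(456,408)),cv2.resize(im,None,fx=.66,fy=1.0625*1.0)[:408]]) if 0 else cv2.vconcat([cv2.resize(im2[140:270,170:330],(512,416),interpolation=cv2.INTER_CUBIC),im[:180]]))
E
```

```text
0.08538482360031936 [ 0.2547 -0.0788  0.3178] 30.45 [ 0.547  -0.0184  0.301 ]
upper (array([ 0.5481, -0.0179]), 56.2298583984375, 199.499755859375, 10.475218772888184) stand x,y [0.0004 0.0003] [0.105  0.106  0.1069]
tilt deg [-0.0348 -0.0781]
stick 1 y [0.072  0.0853] x ext [-0.0528  0.0557] 745
stick -1 y [-0.0866 -0.0737] x ext [-0.0532  0.0552] 635
```

View pics/end.png

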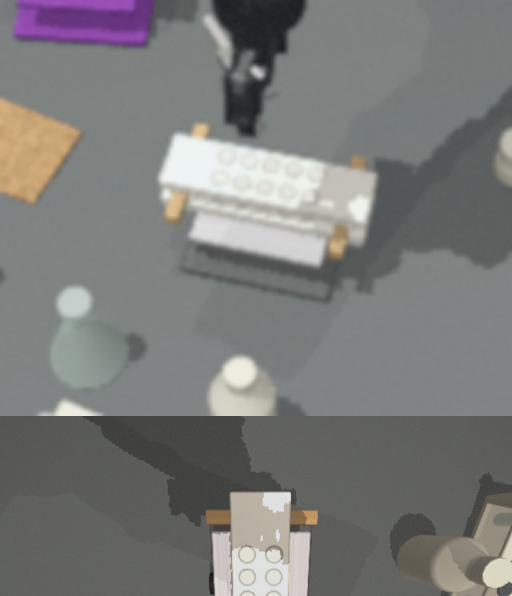

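The upper plate lies squarely on both sticks, which stick out evenly on each side. The gripper is clear, so I'll hand in.

```bash
python3 -c "
from workcell import manip
print(manip.close_job())"
```

```text
the job is handed in; nothing more can be done
None
```

The job is handed in at about 30.5 s of the 72 s allowed. Both sticks lie across the end bands of the lower plate, and the loose plate sits on them with the gripper clear above.

- **Placing:** Each piece was lowered in steps of about 0.5 mm until the force showed contact. The sticks were let go at 3 to 3.5 N, and the plate once its weight was fully carried (net +0.9 N).
- **Upper plate:** It is 0.4 mm and 0.3 mm off the lower plate's centre, with about 0.25° of twist. It is level to 0.1° with its top at z = 106 mm.
- **Sticks:** They cover about 72–86 mm and 73–87 mm from the stand's centre, inside the bands that start at 60 mm. They are centred crosswise to about 1 mm.
- **Disagreements:** The top camera put one stick 2 to 3 mm off from the wrist camera's reading, and I trusted the wrist camera. That top check did not pick up the second stick.
- **Other things:** No contact with bystanders showed in the force readings. The final picture shows the flask and white bottle upright, but I did not re-measure any bystander.

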